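# Find the foot that grips and use it as a stop

### The job

A sprung plate has to be held back, and only one of the two lookalike levelling feet with yellow collars can do it: one has a sound rubber sole that grips the bench, the other's has gone hard and slides easily. Drag each along the bench to feel which is which, then slide the one that grips against the middle of the blue sprung plate, push the plate back to the white line or beyond and leave the foot there holding it, and slide the slippery one wholly inside the red square. Slide them all the way: never lift a foot or its collar, nor knock one over.

Things in the scene. Friction and masses are not known exactly. Their poses are not given: they have to be found in the camera images.
- foot_a: One of two lookalike levelling feet, 0.8 to 1 kg: rubber sole and steel base 90 mm across, rim 14 mm high, cone to 20 mm; stud 17 mm across to 85 mm; over it a loose yellow tube (collar) 26 mm across, 20 to 68 mm high, 1.5 mm play, free to rise. Origin: on the collar's axis, level with the underside; z up. Drag it by the collar, 45 mm up. To slide it takes 4 to 7 N (sound) or 0.5 to 1 N (hard); pressing on it adds drag.
- foot_b: The other foot, with the opposite sole, 0.8 to 1 kg: rubber sole and steel base 90 mm across, rim 14 mm high, cone to 20 mm; stud 17 mm across to 85 mm; over it a loose yellow tube (collar) 26 mm across, 20 to 68 mm high, 1.5 mm play, free to rise. Origin: on the collar's axis, level with the underside; z up. 
- spring_stop: Fixed blue spring stop. Plate 70 mm wide, 4 to 22 mm high, slides 45 mm, spring 3.2 N at rest to 3.7 N at the end. Origin: on the bench under the middle of the plate's face at rest; x: the way the plate is pushed in, y along the face. Foot touches at x = -45 mm; white line at x = 22 mm. Housing 36 mm high from x = 56 mm.
- bay: Red square painted flat on the bench, 130 x 130 mm inside a 6 mm white border, cannot be felt. Origin: its centre; x, y along its sides. A foot is wholly inside with its centre within 20 mm of this centre along both sides.
Things that resemble listed ones, but are neither listed nor needed, are in the scene too. Leave any green look-alike of the foot_a alone.

How it is judged:
By the outcome, as a careful person would: the job done as asked, in the order asked, and still so for the second after the job is handed in, with the robot touching nothing.
It also fails if it takes over 64 s, if anything falls off the work surface, if the arm or the gripper's body presses on something with over 40 N, if the wrist force passes 120 N, or if a joint passes its speed limit or range.

### The arm

A 6-joint arm with a two-finger parallel gripper is mounted at the origin on the work surface. World frame = base frame: x ahead of the robot, y to its left, z up, the work surface at z = 0. Lengths are in mm, angles in rad, forces in N, time in s.
With the tool pointing down it reaches from about 300 to 775 mm from the base axis. Payload 14.6 kg.
Tool frame: the origin (TCP) lies on the centre line of the jaws, within the pads' length; the fingertips stand manip.finger_overhang ahead of it and the grasp point (between the pads) lies 11 mm behind it (manip.finger_overhang is the distance from the TCP to the fingertips, in mm); y points along the fingers, x is the direction in which the jaws open and shut, and the axes are right-handed (so a half turn about y gives the same grasp; the last joint's range is limited). The gripper opens to 94 mm and grips with 3 to 60 N. Pads are 16 mm wide; open, the fingers measure 119 mm over their backs; the gripper's body (75 mm by 177 mm) begins 78 mm behind the grasp point.
Start: joints at [-1.294, 0.3, 1.521, -0, 1.321, -0.067], TCP at [185.38, -517.807, 213.446] pointing down, gripper open.
Joint ranges: [-3.03, 3.03], [-0.79, 2.21], [0.23, 2.52], [-1.04, 4.18], [0, 3.07], [-2.55, 2.55]. Speed limits (rad/s): [2.22, 2.22, 2.57, 3.14, 3.14, 3.14].

### API

Orientations are given as [roll, pitch, yaw] about the fixed x, y, z axes, in that order (R = Rz(yaw) Ry(pitch) Rx(roll)).
In Python, from cell import monitor, viewer, ticket, manip gives the robot as it stands.
- The arm moves only by the shell command python3 -m jog 'ROWS' [FORCE]. ROWS is JSON, a list of rows, each an object of numbers: "grip": the finger opening in cm, from 0 to 9.4; "dx", "dy", "dz": the shift along the tool's x, y, z in cm; "spin": the turn about the tool's y in degrees. In form: [{"grip": .., "dx": .., "dy": .., "dz": .., "spin": ..}, ...]. A call has 1 to 20 rows; each row is the pose to reach, as a shift and turn from the pose commanded when the call began, along the tool's axes at that moment; what a row does not reach only later rows make up. A row lasts 1/8 s, in which the tool goes at most 62.5 mm and 10.7 degrees, less where a joint would pass 70% of its speed; a pose out of reach is approached as far as the arm can. A call with a gripper value outside its range is refused whole. The fingers move at their own pace and stop on an object; FORCE is the grip in N (left out, the last holds). Time passes only in rows, so rows that repeat a pose let the fingers close. It gives the time, the measured TCP pose, the force and the opening at its end, in the units of the state.
- monitor.read_state(): the state, without advancing time (a new reading comes with each control period).
- viewer.camera(name): name is "scene" or "side" or "wrist"; returns a dict with "color" (384x512x3 uint8, red, green, blue), "vertical_fov" (degrees; the focal length in pixels is half the picture's height over the tangent of half this angle, whatever the lens; pixels are square), "cx", "cy" (the principal point, pixels), "rvec" (rotation vector, rad) and "tvec" (3), from world to camera coordinates, as OpenCV has them. Camera axes: x right, y down, z forward; pixel columns grow to the right and rows downward; lengths in mm; the calibration is good to about 2 mm. A picture is of the moment at which its call begins. There is no depth.
- ticket.sign_off(): hands the job in, once; it reports no verdict.
The state is a dict: "clock": time; "joints": joint angles; "qd": joint speeds; "effort": joint torques, N m; "eef_pos": TCP position; "eef_rot": TCP orientation; "wrist_force": force on the tool from outside, world axes, zero at the start; "moment": the same for the moment, N m; "finger_gap": finger opening in mm.
Only numpy, scipy, OpenCV 4.12 (cv2) and the standard library are available. Lean on these libraries where they do the work, as an engineer would, in place of code of your own. Each camera call takes 0.05 s, during which the arm holds its last target. There are 200 camera calls.

## Working session

There is one attempt and no reset: what is moved stays moved. The work goes in short steps, Python scripts to look and compute and a shell command to move; the robot and the scene stay as the last step left them, time stands still between calls to the robot, and variables do not carry over. Pictures are saved under pics/ and viewed, about 8 in all and at most 12, crops included, and the job is handed in when it is done.

```bash
ls; mkdir -p pics
cat > h.py <<'E'
import numpy as np,cv2
from cell import monitor,viewer,ticket,manip
def cam(n,f=None):
    c=viewer.camera(n)
    if f: cv2.imwrite('pics/'+f,c['color'][:,:,::-1])
    h,w=c['color'].shape[:2]; fl=h/2/np.tan(np.radians(c['vertical_fov'])/2)
    c['K']=np.array([[fl,0,c['cx']],[0,fl,c['cy']],[0,0,1.]])
    c['R']=cv2.Rodrigues(np.array(c['rvec'],float))[0]; c['t']=np.array(c['tvec'],float).ravel()
    return c
def ray(c,u,v):
    d=c['R'].T@np.linalg.inv(c['K'])@[u,v,1.]; return -c['R'].T@c['t'],d/np.linalg.norm(d)
def onz(c,u,v,z):
    o,d=ray(c,u,v); return o+d*(z-o[2])/d[2]
def tri(c1,p1,c2,p2):
    o1,d1=ray(c1,*p1);o2,d2=ray(c2,*p2)
    s=np.linalg.lstsq(np.c_[d1,-d2],o2-o1,rcond=None)[0]
    a,b=o1+d1*s[0],o2+d2*s[1]; return (a+b)/2,np.linalg.norm(a-b)
def proj(c,P):
    q=c['K']@(c['R']@np.array(P,float)+c['t']); return q[:2]/q[2]
def blobs(c,lo,hi,amin=40):
    m=cv2.inRange(cv2.cvtColor(c['color'],cv2.COLOR_RGB2HSV),lo,hi)
    n,l,s,ce=cv2.connectedComponentsWithStats(m)
    return [(ce[i].round(1).tolist(),s[i].tolist()) for i in range(1,n) if s[i][4]>=amin]
E
python3 - <<'E'
from h import *
s=monitor.read_state();print(s);print([a for a in dir(manip) if a[0]!='_'],manip.finger_overhang)
for n in('scene','side','wrist'):
    c=cam(n,n+'0.png');print(n,c['vertical_fov'],c['cx'],c['cy'],-c['R'].T@c['t'],c['R'][2])
    print('Y',blobs(c,(20,120,90),(35,255,255)));print('B',blobs(c,(100,120,60),(130,255,255)));print('R',blobs(c,(0,130,80),(8,255,255)))
a=cv2.imread('pics/scene0.png');b=cv2.imread('pics/side0.png')
cv2.imwrite('pics/both.png',cv2.resize(np.vstack([a,b]),None,fx=.78,fy=.78))
E
```

```text
pics
{'clock': 0.0, 'joints': array([-1.29363078e+00,  3.00447522e-01,  1.52161164e+00,  1.70114103e-05,
        1.32072669e+00, -6.65885053e-02]), 'qd': array([-0.00041092, -0.00076263,  0.00076727, -0.00123615,  0.00059864,
       -0.00035302]), 'effort': array([-8.24184899e-04, -5.31809700e+01, -3.52742529e+01,  7.08520389e-02,
        2.44246615e-02, -1.02169881e-04]), 'eef_pos': array([ 185.29553503, -517.55704727,  212.88634008]), 'eef_rot': array([-1.57070049e+00,  1.18946473e-03, -1.22704643e+00]), 'wrist_force': array([ 0.08150009, -1.069698  ,  0.62788362]), 'moment': array([-0.00645391,  0.01537956, -0.03084978]), 'finger_gap': 94.27561685991256}
['Unreachable', 'finger_overhang'] 8.0
scene 54.307129927593515 251.46450215568564 192.78868103395195 [1026.29235762  104.6283718   448.85987989] [-0.76044667 -0.14640495 -0.63268195]
Y []
B [([443.8, 4.1], [341, 0, 171, 13, 1380]), ([500.5, 101.5], [480, 51, 32, 81, 1375]), ([52.6, 165.3], [16, 126, 73, 75, 965]), ([12.7, 243.4], [0, 210, 33, 61, 1457]), ([322.1, 273.3], [299, 272, 46, 4, 124]), ([329.6, 322.2], [290, 299, 83, 49
[... 3707 characters left out ...]
47, 47, 1542]), ([146.0, 236.8], [141, 222, 11, 30, 142])]
R [([372.9, 0.8], [353, 0, 37, 3, 83]), ([348.5, 11.7], [331, 8, 36, 9, 219]), ([381.8, 13.0], [373, 9, 19, 9, 125]), ([325.4, 26.0], [321, 22, 11, 8, 48]), ([339.6, 26.4], [335, 22, 9, 9, 43]), ([366.9, 27.0], [350, 23, 36, 9, 229]), ([346.2, 39.8], [329, 36, 34, 9, 148]), ([381.4, 41.4], [369, 38, 27, 8, 165]), ([121.7, 153.0], [107, 139, 29, 30, 370]), ([215.6, 161.7], [184, 147, 62, 30, 1392]), ([35.6, 214.2], [0, 166, 86, 126, 4981])]
wrist 59.33857792425358 256.19429463591376 189.63503080600222 [ 250.50892856 -495.49194354  385.33411286] [-0.22552107 -0.08017339 -0.97093382]
Y [([489.2, 314.4], [486, 304, 8, 19, 49])]
B []
R []
```

View pics/scene0.png

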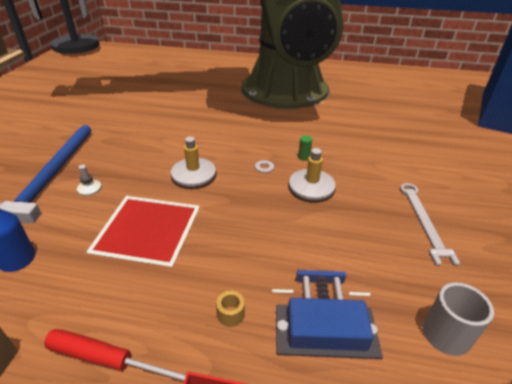

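View pics/side0.png

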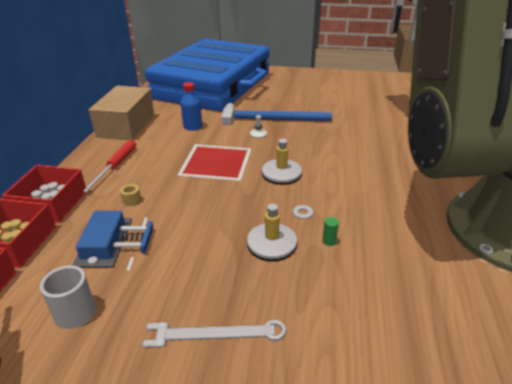

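Scene view: the collared feet are at (192,155) and (315,167), the bay at (146,230) and the stop plate at (321,274), with the housing at (329,322) and white line marks at (283,291) and (360,294). Possible mix-ups: green cylinder (305,148), small bare foot (88,180), brass ring (230,308), washer (264,166). In the side view the feet are at (282,157) and (272,226), and the bay at (216,162). Next I measure them and take a crop.

Run:
```python
from h import *
c=cam('scene');d=cam('side')
def mask(c,lo,hi,box):
    m=cv2.inRange(cv2.cvtColor(c['color'],cv2.COLOR_RGB2HSV),lo,hi);k=np.zeros_like(m);x0,y0,x1,y1=box;k[y0:y1,x0:x1]=m[y0:y1,x0:x1];return k
def big(m):
    return max(cv2.findContours(m,cv2.RETR_EXTERNAL,cv2.CHAIN_APPROX_NONE)[0],key=cv2.contourArea)
Y=((15,120,60),(35,255,255)); W=((0,0,130),(179,60,255))
for nm,bs,bd in(('L',(180,135,205,175),(270,140,294,172)),('R',(304,150,328,190),(260,205,286,245))):
    ps=[]
    for cc,b in((c,bs),(d,bd)):
        k=big(mask(cc,*Y,b)); p=k.reshape(-1,2);ps.append((p[:,0].mean()*0+ (p[:,0].min()+p[:,0].max())/2,(p[:,1].min()+p[:,1].max())/2)); print(nm,cv2.boundingRect(k))
    print(nm,'collar tri',tri(c,ps[0],d,ps[1]))
for nm,bs,bd in(('L',(165,150,222,192),(255,152,308,186)),('R',(283,165,342,205),(240,218,303,262))):
    for cc,b in((c,bs),(d,bd)):
        k=big(mask(cc,*W,b)); x,y,w,h=cv2.boundingRect(k); p=k.reshape(-1,2)
        # widest row extremes -> rim diameter at rim height
        print(nm,'base',(x,y,w,h),[onz(cc,u,y_,14)[:2].round(0).tolist() for u,y_ in((x,p[p[:,0]==x,1].mean()),(x+w-1,p[p[:,0]==x+w-1,1].mean()))])
for cc,b in((c,(80,190,210,270)),(d,(175,140,255,185))):
    k=big(mask(cc,(0,130,80),(10,255,255),b)); q=cv2.approxPolyDP(k,5,True).reshape(-1,2)
    print('bay',[onz(cc,*p,0)[:2].round(0).tolist() for p in q], cv2.minAreaRect(np.float32([onz(cc,*p,0)[:2] for p in k.reshape(-1,2)])))
B=((100,120,40),(130,255,255))
m=mask(c,*B,(290,265,352,290));p=cv2.findNonZero(m).reshape(-1,2);print('plate scene',[(x,p[p[:,0]==x,1].min(),p[p[:,0]==x,1].max()) for x in(297,299,305,320,335,343,345) if (p[:,0]==x).any()],p[:,0].min(),p[:,0].max())
for b in((268,285,296,298),(348,285,372,300)):
    p=cv2.findNonZero(mask(c,(0,0,150),(179,80,255),b)).reshape(-1,2);print('line',p.min(0),p.max(0),onz(c,*p.mean(0),0),[onz(c,*p[f(p[:,0])],0)[:2].round(1) for f in(np.argmin,np.argmax)])
A=np.vstack([cv2.resize(c['color'][255:360,265:390],(500,420),interpolation=2)]);
B2=cv2.resize(d['color'][205:270,70:165],(500,342),interpolation=2)
C=cv2.resize(c['color'][130:205,165:345],(500,208),interpolation=2);D=cv2.resize(d['color'][135:265,240:345],(300,371),interpolation=2)
o=np.zeros((420+208,800,3),np.uint8);o[:420,:500]=A;o[420:,:500]=C;o[:371,500:]=D;o[371:371+205,500:]=cv2.resize(B2,(300,205))
cv2.imwrite('pics/crop1.png',o[:600,:,::-1])
```

```text
L (183, 144, 15, 26)
L (275, 145, 15, 23)
L collar tri (array([ 455.22689013, -127.39635691,   43.71746759]), np.float64(0.13819196031834846))
R (304, 154, 19, 29)
R (263, 211, 18, 28)
R collar tri (array([446.26234471, 109.12690758,  45.01585585]), np.float64(1.0439766931160825))
L base (171, 158, 45, 27) [[475.0, -163.0], [455.0, -79.0]]
L base (262, 160, 40, 21) [[497.0, -112.0], [412.0, -124.0]]
R base (289, 170, 46, 29) [[458.0, 68.0], [450.0, 152.0]]
R base (247, 224, 50, 33) [[488.0, 121.0], [403.0, 108.0]]
bay [[676.0, -218.0], [677.0, -93.0], [554.0, -93.0], [555.0, -218.0]] ((614.6805419921875, -155.22946166992188), (126.24173736572266, 127.39842224121094), 0.49843254685401917)
bay [[674.0, -101.0], [554.0, -99.0], [554.0, -212.0], [673.0, -213.0]] ((613.8956298828125, -155.02639770507812), (123.59089660644531, 119.99622344970703), 0.6276452541351318)
plate scene [(299, np.int32(272), np.int32(273)), (305, np.int32(272), np.int32(273)), (320, np.int32(272), np.int32(274)), (335, np.int32(273), np.int32(274)), (343, np.int32(273), np.int32(275))] 298 344
line [272 289] [292 292] [695.54008074  87.01971957   0.        ] [array([695.7,  72.9]), array([691.5, 101.4])]
line [349 292] [370 295] [677.91080646 196.24451432   0.        ] [array([678.2, 182. ]), array([675.6, 211.5])]
```

View pics/crop1.png

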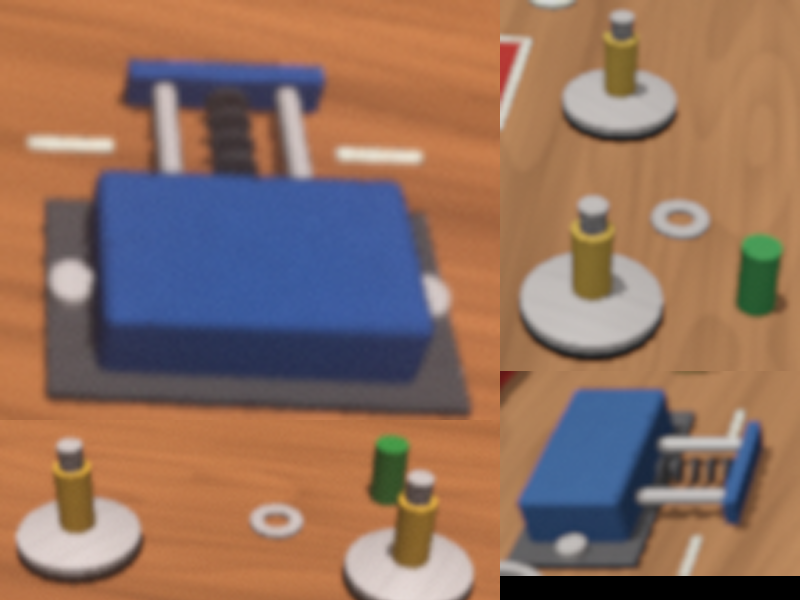

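```bash
cat >> h.py <<'E'
def go(x,y,z,yaw):  # shift in tool axes, cm / deg, from measured pose
    s=monitor.read_state(); R=cv2.Rodrigues(np.zeros(3))[0]
    from scipy.spatial.transform import Rotation as Q
    R=Q.from_euler('xyz',s['eef_rot']).as_matrix()
    dy=np.degrees(s['eef_rot'][2]-yaw); print('t',round(s['clock'],2),'pos',s['eef_pos'].round(1),s['eef_rot'].round(3),'F',s['wrist_force'].round(1),'gap',round(s['finger_gap'],1))
    print('d cm',(R.T@(np.array([x,y,z])-s['eef_pos'])/10).round(2),'spin',dy.round(1))
E
python3 - <<'E'
from h import *
c=cam('scene');d=cam('side')
G=((45,120,30),(80,255,255))
print([x for x in blobs(c,*G)],[x for x in blobs(d,*G)])
print('plate top edge z22',onz(c,298,271.5,22),onz(c,344.5,272.5,22))
print('plate centre px expected',proj(c,[665,138.1,22]),proj(d,[665,138.1,22]))
x=np.array([.987,.159,0]);y=np.array([-.159,.987,0]);o=np.array([665,138.1,22])
print('ends',proj(d,o-35*y),proj(d,o+35*y),proj(c,o-35*y),proj(c,o+35*y),[proj(d,o+22*x+k*y-[0,0,22]) for k in(-55,55)])
m=cv2.inRange(cv2.cvtColor(d['color'],cv2.COLOR_RGB2HSV),(100,120,40),(130,255,255))[205:270,137:160]
p=cv2.findNonZero(m).reshape(-1,2)+[137,205];print('side plate: top',p[p[:,1].argmin()],'right',p[p[:,0].argmax()],'bottom',p[p[:,1].argmax()])
go(455.2,-127.4,150,-.175)
E
```

```text
[([305.0, 146.5], [300, 136, 12, 23, 196])] [([330.1, 231.0], [324, 218, 13, 27, 278])]
plate top edge z22 [674.39314565 106.36320876  22.        ] [662.52813157 171.92764485  22.        ]
plate centre px expected [320.63947128 270.01068403] [147.25418505 232.23632804]
ends [151.34265778 219.79192291] [142.84060744 245.67028038] [296.32997364 269.1197742 ] [345.02343486 270.90432294] [array([143.71007153, 222.15523739]), array([129.32031245, 263.33303844])]
side plate: top [150 222] right [151 223] bottom [143 251]
t 0.35 pos [ 185.4 -517.7  213.3] [-1.571  0.    -1.227] F [-0.5 -0.4 -0.5] gap 93.8
d cm [-27.65   6.34  38.56] spin -60.3
```

```bash
python3 -m jog '[{"grip":6,"dx":-3.5,"dy":0.8,"dz":4.9,"spin":-8},{"grip":6,"dx":-7,"dy":1.6,"dz":9.7,"spin":-16},{"grip":6,"dx":-10.5,"dy":2.4,"dz":14.5,"spin":-24},{"grip":6,"dx":-14,"dy":3.2,"dz":19.4,"spin":-32},{"grip":6,"dx":-17.5,"dy":4,"dz":24.2,"spin":-40},{"grip":6,"dx":-21,"dy":4.8,"dz":29,"spin":-48},{"grip":6,"dx":-24.5,"dy":5.6,"dz":33.8,"spin":-56},{"grip":6,"dx":-27.65,"dy":6.3,"dz":38.56,"spin":-60.3},{"grip":6,"dx":-27.65,"dy":6.3,"dz":38.56,"spin":-60.3},{"grip":6,"dx":-27.65,"dy":6.3,"dz":38.56,"spin":-60.3}]' 20
python3 - <<'E'
from h import *
go(455.2,-127.4,34,-.175)
c=cam('wrist','w1.png');Y=((15,120,60),(35,255,255))
print(blobs(c,*Y),proj(c,[455.2,-127.4,44]),proj(c,[455.2,-127.4,85]),proj(c,[455.2,-127.4,68]))
d=cam('side');e=cam('scene');print('green',tri(e,(305,146.5),d,(330.1,231)))
E
```

```text
clock: 1.6
eef_pos: [455.0, -127.7, 150.4]
eef_rot: [-1.571, 0.0, -0.175]
wrist_force: [-0.9, 0.2, 0.3]
finger_gap: 60.2
t 1.6 pos [ 455.  -127.7  150.4] [-1.571  0.    -0.175] F [-0.9  0.2  0.3] gap 60.2
d cm [1.000e-02 1.164e+01 4.000e-02] spin 0.0
[([256.3, 183.7], [241, 172, 32, 29, 351]), ([113.6, 312.0], [102, 276, 31, 72, 1055]), ([398.8, 312.3], [381, 277, 31, 71, 1061]), ([349.9, 373.7], [136, 363, 376, 18, 4555])] [256.04179994 188.42199603] [256.04513257 201.65430598] [256.04362865 195.68292252]
green (array([344.08511606,  87.31101893,  25.79158483]), np.float64(1.5889402586739911))
```

View pics/w1.png

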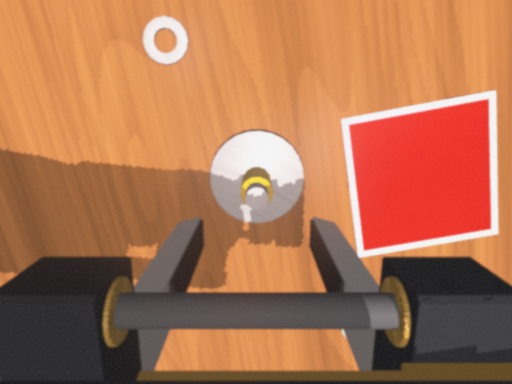

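The wrist view has the foot at (257,176), centred between the jaws, and the bay at its right at about (425,172). I descend over the collar and close on it.

```bash
python3 -m jog '[{"grip":6,"dx":0,"dy":4,"dz":0.2,"spin":0},{"grip":6,"dx":0,"dy":8,"dz":0.2,"spin":0},{"grip":6,"dx":0,"dy":10.5,"dz":0.2,"spin":0},{"grip":6,"dx":0,"dy":11.6,"dz":0.2,"spin":0},{"grip":6,"dx":0,"dy":11.6,"dz":0.2,"spin":0},{"grip":2.8,"dx":0,"dy":11.6,"dz":0.2,"spin":0},{"grip":2.8,"dx":0,"dy":11.6,"dz":0.2,"spin":0},{"grip":2.8,"dx":0,"dy":11.6,"dz":0.2,"spin":0},{"grip":2.4,"dx":0,"dy":11.6,"dz":0.2,"spin":0},{"grip":2.4,"dx":0,"dy":11.6,"dz":0.2,"spin":0},{"grip":2.4,"dx":0,"dy":11.6,"dz":0.2,"spin":0}]' 20
```

```text
clock: 3.12
eef_pos: [455.7, -125.6, 34.7]
eef_rot: [-1.571, -0.0, -0.174]
wrist_force: [-0.7, -0.1, 5.7]
finger_gap: 26.0
```

```bash
python3 -m jog '[{"grip":2.4,"dx":0,"dy":-0.03,"dz":0,"spin":0},{"grip":2.4,"dx":0,"dy":-0.03,"dz":0,"spin":0}]' 20; python3 -m jog '[{"grip":2.4,"dx":0,"dy":0,"dz":0,"spin":0}]' 20
```

```text
clock: 3.38
eef_pos: [455.6, -125.5, 34.7]
eef_rot: [-1.571, 0.0, -0.175]
wrist_force: [0.1, 0.1, 1.6]
finger_gap: 25.8
clock: 3.5
eef_pos: [455.5, -125.5, 34.7]
eef_rot: [-1.571, 0.0, -0.175]
wrist_force: [0.2, 0.1, 0.8]
finger_gap: 25.9
```

```bash
python3 -m jog '[{"grip":2.4,"dx":0.4},{"grip":2.4,"dx":0.8},{"grip":2.4,"dx":1.2},{"grip":2.4,"dx":1.6}]' 20; python3 -m jog '[{"grip":2.4,"dx":0.4},{"grip":2.4,"dx":0.8},{"grip":2.4,"dx":1.2}]' 20; python3 -m jog '[{"grip":2.4,"dx":0.4},{"grip":2.4,"dx":0.8}]' 20
```

```text
validation failed for argument at $[0]...
validation failed for argument at $[0]...
validation failed for argument at $[0]...
```

```bash
python3 -m jog '[{"grip":2.4,"dx":0.4,"dy":0,"dz":0,"spin":0},{"grip":2.4,"dx":0.8,"dy":0,"dz":0,"spin":0},{"grip":2.4,"dx":1.2,"dy":0,"dz":0,"spin":0},{"grip":2.4,"dx":1.6,"dy":0,"dz":0,"spin":0}]' 20; python3 -m jog '[{"grip":2.4,"dx":0.4,"dy":0,"dz":0,"spin":0},{"grip":2.4,"dx":0.8,"dy":0,"dz":0,"spin":0},{"grip":2.4,"dx":1.2,"dy":0,"dz":0,"spin":0}]' 20; python3 -m jog '[{"grip":2.4,"dx":0.4,"dy":0,"dz":0,"spin":0},{"grip":2.4,"dx":0.8,"dy":0,"dz":0,"spin":0}]' 20
```

```text
clock: 4.0
eef_pos: [470.4, -128.1, 34.7]
eef_rot: [-1.571, 0.003, -0.174]
wrist_force: [-10.7, 2.5, 10.3]
finger_gap: 25.7
clock: 4.38
eef_pos: [482.2, -130.2, 34.7]
eef_rot: [-1.571, 0.003, -0.174]
wrist_force: [-10.5, 2.1, 9.7]
finger_gap: 26.3
clock: 4.62
eef_pos: [490.1, -131.6, 34.7]
eef_rot: [-1.571, 0.003, -0.174]
wrist_force: [-10.8, 2.3, 11.1]
finger_gap: 25.7
```

The left foot drags at about 11 N, including about 10 N of downforce, so it looks like the sound one. I release it and feel the other before sliding either home.

```bash
python3 -m jog '[{"grip":2.4,"dx":0.75,"dy":-0.03,"dz":0,"spin":0},{"grip":6,"dx":0.75,"dy":-0.03,"dz":0,"spin":0},{"grip":6,"dx":0.75,"dy":-0.03,"dz":0,"spin":0},{"grip":6,"dx":0.75,"dy":-0.03,"dz":0,"spin":0},{"grip":6,"dx":0.75,"dy":-2,"dz":0,"spin":0},{"grip":6,"dx":0.75,"dy":-7,"dz":0,"spin":0},{"grip":6,"dx":0.75,"dy":-11.6,"dz":0,"spin":0},{"grip":6,"dx":0.75,"dy":-11.6,"dz":0,"spin":0}]' 20
python3 - <<'E'
from h import *
go(446.3,109.1,148,.16)
e=cam('scene');print('washer',onz(e,264,166,2),'ring',onz(e,230,308,10))
c=cam('wrist');Y=((15,120,60),(35,255,255));print(blobs(c,*Y)[:2])
E
```

```text
clock: 5.62
eef_pos: [499.7, -133.5, 154.0]
eef_rot: [-1.572, -0.006, -0.175]
wrist_force: [-0.4, -0.8, -0.6]
finger_gap: 59.7
t 5.62 pos [ 499.7 -133.5  154. ] [-1.572 -0.006 -0.175] F [-0.4 -0.8 -0.6] gap 59.7
d cm [-9.48  0.52 22.97] spin -19.2
washer [397.89219757   9.34334273   2.        ] ring [744.97253433  23.06200476  10.        ]
[([63.6, 152.4], [60, 141, 9, 22, 58]), ([257.4, 186.7], [240, 177, 31, 28, 316])]
```

```bash
python3 -m jog '[{"grip":6,"dx":-2.4,"dy":0,"dz":5.7,"spin":-5},{"grip":6,"dx":-4.8,"dy":0,"dz":11.4,"spin":-10},{"grip":6,"dx":-7.1,"dy":0,"dz":17.1,"spin":-15},{"grip":6,"dx":-9.3,"dy":0,"dz":22.8,"spin":-19.2},{"grip":6,"dx":-9.3,"dy":0,"dz":22.8,"spin":-19.2},{"grip":6,"dx":-9.3,"dy":0,"dz":22.8,"spin":-19.2}]' 20
python3 - <<'E'
from h import *
go(446.3,109.1,34.7,.16)
c=cam('wrist');Y=((15,120,60),(35,255,255));print(blobs(c,*Y)[:2],proj(c,[446.3,109.1,44]))
E
```

```text
clock: 6.48
eef_pos: [446.1, 107.3, 149.8]
eef_rot: [-1.571, 0.002, 0.161]
wrist_force: [-0.3, -0.0, -0.0]
finger_gap: 60.3
t 6.47 pos [446.1 107.3 149.8] [-1.571  0.002  0.161] F [-0.3 -0.  -0. ] gap 60.3
d cm [ 0.07 11.51  0.18] spin 0.0
[([444.9, 157.0], [433, 130, 24, 53, 198]), ([146.2, 187.4], [117, 171, 48, 41, 353])] [257.14048539 186.9127735 ]
```

Run:
```python
from h import *
c=cam('wrist','w2.png');Y=((15,120,60),(35,255,255));print(blobs(c,*Y))
```

```text
[([455.3, 103.5], [451, 93, 9, 21, 45]), ([442.5, 162.1], [428, 128, 30, 74, 229]), ([146.7, 186.4], [118, 170, 47, 42, 367]), ([256.8, 185.3], [242, 176, 32, 26, 323]), ([113.6, 312.3], [102, 276, 30, 72, 1054]), ([398.8, 312.2], [381, 276, 31, 72, 1064]), ([352.1, 373.8], [137, 363, 375, 18, 4382])]
```

View pics/w2.png

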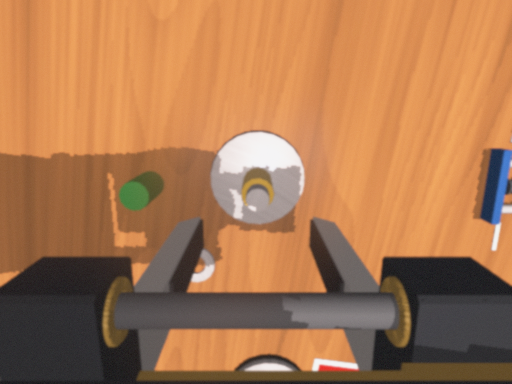

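The foot is centred at (257,177), with the green look-alike clear at (135,195).

```bash
python3 -m jog '[{"grip":6,"dx":0,"dy":4,"dz":0.1,"spin":0},{"grip":6,"dx":0,"dy":8,"dz":0.1,"spin":0},{"grip":6,"dx":0,"dy":10.5,"dz":0.1,"spin":0},{"grip":6,"dx":0,"dy":11.5,"dz":0.1,"spin":0},{"grip":6,"dx":0,"dy":11.5,"dz":0.1,"spin":0},{"grip":2.4,"dx":0,"dy":11.5,"dz":0.1,"spin":0},{"grip":2.4,"dx":0,"dy":11.5,"dz":0.1,"spin":0},{"grip":2.4,"dx":0,"dy":11.5,"dz":0.1,"spin":0},{"grip":2.4,"dx":0,"dy":11.5,"dz":0.1,"spin":0},{"grip":2.4,"dx":0,"dy":11.5,"dz":0.1,"spin":0}]' 20
python3 -m jog '[{"grip":2.4,"dx":0.4,"dy":0,"dz":0,"spin":0},{"grip":2.4,"dx":0.8,"dy":0,"dz":0,"spin":0},{"grip":2.4,"dx":1.2,"dy":0,"dz":0,"spin":0},{"grip":2.4,"dx":1.6,"dy":0,"dz":0,"spin":0}]' 20;python3 -m jog '[{"grip":2.4,"dx":0.4,"dy":0,"dz":0,"spin":0},{"grip":2.4,"dx":0.8,"dy":0,"dz":0,"spin":0},{"grip":2.4,"dx":1.2,"dy":0,"dz":0,"spin":0}]' 20
```

```text
clock: 7.82
eef_pos: [446.4, 108.7, 36.0]
eef_rot: [-1.571, -0.0, 0.161]
wrist_force: [-0.4, 0.6, 4.1]
finger_gap: 26.2
clock: 8.32
eef_pos: [462.1, 111.2, 36.0]
eef_rot: [-1.571, 0.0, 0.161]
wrist_force: [-2.8, -0.9, 6.5]
finger_gap: 26.4
clock: 8.7
eef_pos: [473.9, 113.1, 36.0]
eef_rot: [-1.571, 0.0, 0.161]
wrist_force: [-3.4, -0.9, 6.6]
finger_gap: 26.1
```

About 3 N, but with about 6.5 N of downforce in it. I regrip without the preload and drag again.

```bash
python3 -m jog '[{"grip":3,"dx":0,"dy":0,"dz":0,"spin":0},{"grip":3,"dx":0,"dy":0,"dz":0,"spin":0},{"grip":3,"dx":0,"dy":0,"dz":0,"spin":0}]' 8; python3 -m jog '[{"grip":2.4,"dx":0,"dy":0,"dz":0,"spin":0},{"grip":2.4,"dx":0,"dy":0,"dz":0,"spin":0}]' 8
python3 -m jog '[{"grip":2.4,"dx":0.4,"dy":0,"dz":0,"spin":0},{"grip":2.4,"dx":0.8,"dy":0,"dz":0,"spin":0},{"grip":2.4,"dx":1.2,"dy":0,"dz":0,"spin":0}]' 8;python3 -m jog '[{"grip":2.4,"dx":0.4,"dy":0,"dz":0,"spin":0},{"grip":2.4,"dx":0.8,"dy":0,"dz":0,"spin":0}]' 8
```

```text
clock: 9.07
eef_pos: [473.8, 113.0, 35.7]
eef_rot: [-1.571, 0.0, 0.161]
wrist_force: [0.3, 0.0, -0.5]
finger_gap: 29.9
clock: 9.32
eef_pos: [473.8, 113.0, 35.7]
eef_rot: [-1.571, 0.0, 0.161]
wrist_force: [-0.5, 0.8, -0.4]
finger_gap: 26.4
clock: 9.7
eef_pos: [485.9, 115.0, 35.7]
eef_rot: [-1.571, 0.0, 0.161]
wrist_force: [-1.6, -0.3, 0.7]
finger_gap: 26.8
clock: 9.95
eef_pos: [493.9, 116.3, 35.7]
eef_rot: [-1.571, 0.0, 0.161]
wrist_force: [-1.8, 0.5, 0.5]
finger_gap: 26.4
```

The right foot slides at about 1.5 N unloaded, so it is the slippery one and the left foot is the sound one. I release the right foot and go back to the left.

```bash
python3 -m jog '[{"grip":6,"dx":0,"dy":0,"dz":0,"spin":0},{"grip":6,"dx":0,"dy":0,"dz":0,"spin":0},{"grip":6,"dx":0,"dy":0,"dz":0,"spin":0},{"grip":6,"dx":0,"dy":-2,"dz":0,"spin":0},{"grip":6,"dx":0,"dy":-7,"dz":0,"spin":0},{"grip":6,"dx":0,"dy":-11.3,"dz":0,"spin":0},{"grip":6,"dx":-4,"dy":-11.4,"dz":-6,"spin":0},{"grip":6,"dx":-4,"dy":-11.4,"dz":-12,"spin":0},{"grip":6,"dx":-3.7,"dy":-11.4,"dz":-18,"spin":0},{"grip":6,"dx":-3.7,"dy":-11.4,"dz":-24.6,"spin":0},{"grip":6,"dx":-3.7,"dy":-11.4,"dz":-24.6,"spin":0},{"grip":6,"dx":-3.7,"dy":-11.4,"dz":-24.6,"spin":0}]' 20
python3 - <<'E'
from h import *
go(497.5,-132.9,36.5,.169)
c=cam('wrist');Y=((15,120,60),(35,255,255));print([b for b in blobs(c,*Y) if b[0][1]<260],proj(c,[497.5,-132.9,44]))
# base disc: bright low-sat blob in 210..300
m=cv2.inRange(cv2.cvtColor(c['color'],cv2.COLOR_RGB2HSV),(0,0,60),(179,45,255));m[230:]=0
k=[q for q in cv2.findContours(m,0,2)[0] if cv2.contourArea(q)>1500];print([cv2.minEnclosingCircle(q) for q in k],proj(c,[497.5,-132.9,14]))
e=cam('scene','s2.png');d=cam('side')
def cb(c,b):
    x0,y0,x1,y1=b;m=cv2.inRange(cv2.cvtColor(c['color'],cv2.COLOR_RGB2HSV),*Y);n,l,s,ce=cv2.connectedComponentsWithStats(m);return [(s[i][0]+(s[i][2]-1)/2,s[i][1]+(s[i][3]-1)/2,s[i].tolist()) for i in range(1,n) if s[i][4]>100 and x0<ce[i][0]<x1 and y0<ce[i][1]<y1]
print(cb(e,(150,120,350,220)),cb(d,(200,120,330,270)))
E
```

```text
clock: 11.45
eef_pos: [496.3, -132.4, 149.6]
eef_rot: [-1.57, 0.0, 0.16]
wrist_force: [-0.3, 1.2, -0.9]
finger_gap: 59.8
t 11.45 pos [ 496.3 -132.4  149.6] [-1.57  0.    0.16] F [-0.3  1.2 -0.9] gap 59.8
d cm [ 0.12 11.31 -0.07] spin -0.5
[([77.9, 88.2], [75, 72, 8, 31, 109]), ([261.1, 189.0], [244, 178, 32, 30, 308]), ([16.8, 230.1], [15, 212, 5, 39, 85])] [257.71953495 189.8184264 ]
[((335.0, 173.5), 123.63362884521484)] [257.5667591 182.111158 ]
[(np.float64(179.5), np.float64(169.5), [172, 157, 16, 26, 315]), (np.float64(317.0), np.float64(185.0), [309, 172, 17, 27, 335])] [(np.float64(263.0), np.float64(153.0), [257, 142, 13, 23, 231]), (np.float64(243.5), np.float64(225.0), [235, 211, 18, 29, 323])]
```

```bash
python3 -m jog '[{"grip":6,"dx":0.2,"dy":4,"dz":0,"spin":-0.5},{"grip":6,"dx":0.2,"dy":8,"dz":0,"spin":-0.5},{"grip":6,"dx":0.2,"dy":10.5,"dz":0,"spin":-0.5},{"grip":6,"dx":0.2,"dy":11.3,"dz":0,"spin":-0.5},{"grip":4,"dx":0.2,"dy":11.3,"dz":0,"spin":-0.5},{"grip":3.2,"dx":0.2,"dy":11.3,"dz":0,"spin":-0.5},{"grip":3.2,"dx":0.2,"dy":11.3,"dz":0,"spin":-0.5},{"grip":3.2,"dx":0.2,"dy":11.3,"dz":0,"spin":-0.5},{"grip":2.4,"dx":0.2,"dy":11.3,"dz":0,"spin":-0.5},{"grip":2.4,"dx":0.2,"dy":11.3,"dz":0,"spin":-0.5},{"grip":2.4,"dx":0.2,"dy":11.3,"dz":0,"spin":-0.5}]' 40
python3 - <<'E'
from h import *
go(612.8,129.4,36.3,.169)
E
```

```text
clock: 12.98
eef_pos: [498.6, -132.3, 37.0]
eef_rot: [-1.571, -0.0, 0.169]
wrist_force: [-0.5, 0.2, 4.1]
finger_gap: 26.9
t 12.97 pos [ 498.6 -132.3   37. ] [-1.571 -0.     0.169] F [-0.5  0.2  4.1] gap 26.9
d cm [15.67  0.07 23.87] spin 0.0
```

```bash
python3 -m jog '[{"grip":2.4,"dx":0.2,"dy":-0.02,"dz":0.3,"spin":0},{"grip":2.4,"dx":0.52,"dy":-0.02,"dz":0.8,"spin":0},{"grip":2.4,"dx":0.92,"dy":-0.02,"dz":1.4,"spin":0},{"grip":2.4,"dx":1.38,"dy":-0.02,"dz":2.1,"spin":0},{"grip":2.4,"dx":1.84,"dy":-0.02,"dz":2.8,"spin":0},{"grip":2.4,"dx":2.3,"dy":-0.02,"dz":3.5,"spin":0}]' 40
```

```text
clock: 13.72
eef_pos: [515.2, -94.1, 37.0]
eef_rot: [-1.572, 0.001, 0.169]
wrist_force: [-3.3, -6.8, 3.8]
finger_gap: 26.7
```

Drag is about 7.6 N with only 4 N of downforce, which matches the sound sole. I continue to the point ahead of the plate.

```bash
python3 -m jog '[{"grip":2.4,"dx":0.54,"dy":-0.01,"dz":0.8,"spin":0},{"grip":2.4,"dx":1.2,"dy":-0.01,"dz":1.8,"spin":0},{"grip":2.4,"dx":1.88,"dy":-0.01,"dz":2.8,"spin":0},{"grip":2.4,"dx":2.6,"dy":-0.01,"dz":3.9,"spin":0},{"grip":2.4,"dx":3.3,"dy":-0.01,"dz":5,"spin":0},{"grip":2.4,"dx":4.0,"dy":-0.01,"dz":6.1,"spin":0},{"grip":2.4,"dx":4.75,"dy":-0.01,"dz":7.2,"spin":0},{"grip":2.4,"dx":5.5,"dy":-0.01,"dz":8.3,"spin":0},{"grip":2.4,"dx":6.2,"dy":-0.01,"dz":9.4,"spin":0},{"grip":2.4,"dx":6.9,"dy":-0.01,"dz":10.5,"spin":0},{"grip":2.4,"dx":7.6,"dy":-0.01,"dz":11.6,"spin":0},{"grip":2.4,"dx":8.4,"dy":-0.01,"dz":12.7,"spin":0},{"grip":2.4,"dx":9.1,"dy":-0.01,"dz":13.8,"spin":0},{"grip":2.4,"dx":9.8,"dy":-0.01,"dz":14.9,"spin":0},{"grip":2.4,"dx":10.5,"dy":-0.01,"dz":16,"spin":0}]' 40
python3 - <<'E'
from h import *
go(612.8,129.4,36.3,.169)
e=cam('scene','s3.png');d=cam('side','d3.png')
A=cv2.imread('pics/s3.png')[130:370,150:450];B=cv2.imread('pics/d3.png')[120:300,60:360]
cv2.imwrite('pics/c3.png',np.hstack([cv2.resize(A,(400,320)),cv2.resize(B,(400,240))[:240].copy() if 0 else cv2.copyMakeBorder(cv2.resize(B,(400,240)),0,80,0,0,0)]))
E
```

```text
clock: 15.6
eef_pos: [591.6, 81.3, 37.0]
eef_rot: [-1.572, 0.001, 0.169]
wrist_force: [-1.4, -7.5, 5.6]
finger_gap: 26.8
t 15.6 pos [591.6  81.3  37. ] [-1.572e+00  1.000e-03  1.690e-01] F [-1.4 -7.5  5.6] gap 26.8
d cm [2.9  0.06 4.39] spin 0.0
```

View pics/c3.png

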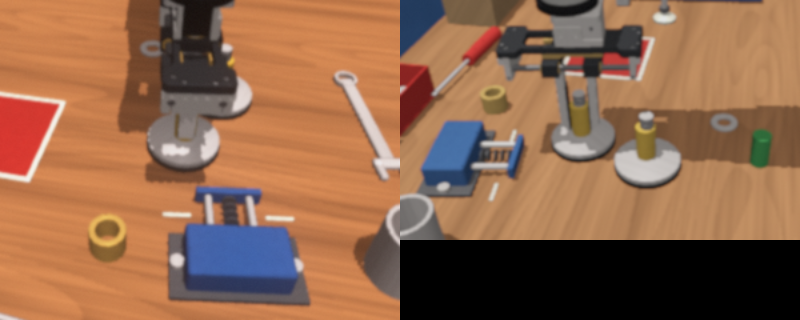

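The foot stands upright between the fingers (left half (184,140), right half (582,135)), clear of the other foot and not yet at the plate. I line it up in front of the plate.

```bash
python3 -m jog '[{"grip":2.4,"dx":0.4,"dy":-0.01,"dz":0.8,"spin":0},{"grip":2.4,"dx":0.9,"dy":-0.01,"dz":1.7,"spin":0},{"grip":2.4,"dx":1.4,"dy":-0.01,"dz":2.6,"spin":0},{"grip":2.4,"dx":1.9,"dy":-0.01,"dz":3.5,"spin":0},{"grip":2.4,"dx":2.3,"dy":-0.01,"dz":4.4,"spin":0},{"grip":2.4,"dx":2.6,"dy":-0.01,"dz":4.4,"spin":0}]' 40
python3 - <<'E'
from h import *
x=np.array([np.cos(.169),np.sin(.169)]);y=np.array([-x[1],x[0]]);o=np.array([667,138.6])
p=monitor.read_state()['eef_pos'][:2];print('stop frame',(p-o)@x,(p-o)@y)
go(*(o-15*x),36.3,.169)
# foot disc & plate in wrist view
c=cam('wrist','w4.png')
E
```

```text
clock: 16.45
eef_pos: [609.0, 129.5, 37.0]
eef_rot: [-1.571, 0.003, 0.17]
wrist_force: [-8.7, -0.9, 9.0]
finger_gap: 26.9
stop frame -58.73615782368305 0.8095320306905531
t 16.45 pos [609.  129.5  37. ] [-1.571  0.003  0.17 ] F [-8.7 -0.9  9. ] gap 26.9
d cm [ 4.37  0.06 -0.08] spin 0.0
```

View pics/w4.png

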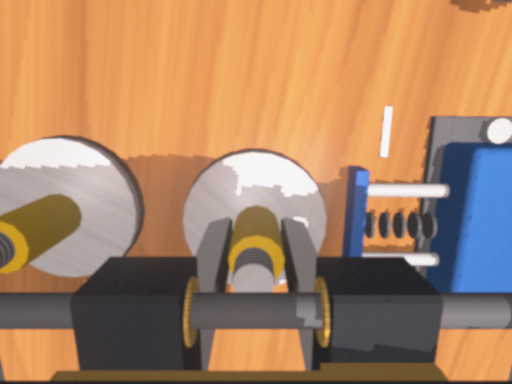

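The wrist view shows the foot disc at (255,219) facing the plate and spring (357,222), about 20 px short of it and centred to 2-3 mm. I push in slowly.

```bash
python3 -m jog '[{"grip":2.4,"dx":0.4,"dy":0,"dz":-0.03,"spin":0},{"grip":2.4,"dx":0.8,"dy":0,"dz":-0.08,"spin":0},{"grip":2.4,"dx":1.1,"dy":0,"dz":-0.1,"spin":0},{"grip":2.4,"dx":1.4,"dy":0,"dz":-0.1,"spin":0},{"grip":2.4,"dx":1.7,"dy":0,"dz":-0.1,"spin":0},{"grip":2.4,"dx":2,"dy":0,"dz":-0.1,"spin":0},{"grip":2.4,"dx":2.3,"dy":0,"dz":-0.1,"spin":0}]' 40; python3 -m jog '[{"grip":2.4,"dx":0.3,"dy":0,"dz":0,"spin":0},{"grip":2.4,"dx":0.6,"dy":0,"dz":0,"spin":0},{"grip":2.4,"dx":0.9,"dy":0,"dz":0,"spin":0},{"grip":2.4,"dx":1.2,"dy":0,"dz":0,"spin":0},{"grip":2.4,"dx":1.5,"dy":0,"dz":0,"spin":0},{"grip":2.4,"dx":1.8,"dy":0,"dz":0,"spin":0},{"grip":2.4,"dx":2.1,"dy":0,"dz":0,"spin":0},{"grip":2.4,"dx":2.2,"dy":0,"dz":0,"spin":0}]' 40
python3 - <<'E'
from h import *
x=np.array([np.cos(.169),np.sin(.169)]);y=np.array([-x[1],x[0]]);o=np.array([667,138.6])
p=monitor.read_state()['eef_pos'][:2];print('stop frame',(p-o)@x,(p-o)@y)
c=cam('wrist','w5.png');e=cam('scene','s5.png');d=cam('side','d5.png')
A=cv2.imread('pics/w5.png')[80:300,130:512];B=cv2.imread('pics/d5.png')[170:290,50:260];C=cv2.imread('pics/s5.png')[180:370,220:420]
cv2.imwrite('pics/c5.png',np.vstack([np.hstack([cv2.resize(B,(400,229)),cv2.resize(C,(241,229))]),cv2.resize(A,(641,369))]))
E
```

```text
clock: 17.38
eef_pos: [631.3, 131.9, 37.0]
eef_rot: [-1.571, 0.004, 0.169]
wrist_force: [-13.5, -2.5, 11.2]
finger_gap: 26.9
clock: 18.38
eef_pos: [653.1, 135.6, 37.0]
eef_rot: [-1.571, 0.004, 0.169]
wrist_force: [-13.2, -2.9, 10.2]
finger_gap: 27.2
stop frame -14.260155696579766 -0.6386601451440899
```

View pics/c5.png

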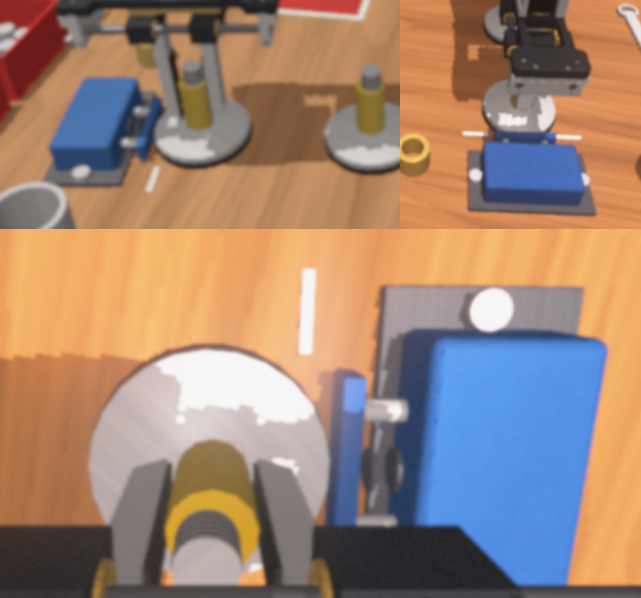

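The plate now stands well behind the white line, centred on the foot, and the foot is upright. I release it.

```bash
python3 -m jog '[{"grip":3.2,"dx":0,"dy":0,"dz":0,"spin":0},{"grip":4,"dx":0,"dy":0,"dz":0,"spin":0},{"grip":5.2,"dx":0,"dy":0,"dz":0,"spin":0},{"grip":5.2,"dx":0,"dy":0,"dz":0,"spin":0},{"grip":5.2,"dx":0,"dy":-2,"dz":0,"spin":0},{"grip":5.2,"dx":0,"dy":-6,"dz":0,"spin":0},{"grip":6,"dx":0,"dy":-11.3,"dz":0,"spin":0},{"grip":6,"dx":-5,"dy":-11.3,"dz":0,"spin":0},{"grip":6,"dx":-10,"dy":-11.3,"dz":0,"spin":0},{"grip":6,"dx":-16,"dy":-11.3,"dz":0.6,"spin":0},{"grip":6,"dx":-16,"dy":-11.3,"dz":0.6,"spin":0},{"grip":6,"dx":-16,"dy":-11.3,"dz":0.6,"spin":0}]' 20
python3 - <<'E'
from h import *
go(494,116.3,37,.169)
c=cam('wrist','w6.png');Y=((15,120,60),(35,255,255));print([b for b in blobs(c,*Y) if b[0][1]<260],proj(c,[494,116.3,44]))
e=cam('scene');d=cam('side')
def cb(c,b):
    x0,y0,x1,y1=b;m=cv2.inRange(cv2.cvtColor(c['color'],cv2.COLOR_RGB2HSV),*Y);n,l,s,ce=cv2.connectedComponentsWithStats(m);return [(s[i][0]+(s[i][2]-1)/2,s[i][1]+(s[i][3]-1)/2,s[i].tolist()) for i in range(1,n) if s[i][4]>100 and x0<ce[i][0]<x1 and y0<ce[i][1]<y1]
print(cb(e,(240,120,400,290)),cb(d,(130,150,330,300)),proj(e,[653,135.6,44]),proj(d,[653,135.6,44]))
E
```

```text
clock: 20.02
eef_pos: [496.8, 115.1, 151.8]
eef_rot: [-1.571, -0.003, 0.169]
wrist_force: [-0.1, -0.5, -0.8]
finger_gap: 60.2
t 20.02 pos [496.8 115.1 151.8] [-1.571 -0.003  0.169] F [-0.1 -0.5 -0.8] gap 60.2
d cm [-0.29 11.48  0.17] spin 0.0
[([84.4, 188.4], [56, 169, 56, 41, 234]), ([255.0, 185.1], [238, 172, 31, 33, 334]), ([437.2, 193.9], [414, 178, 58, 42, 1069])] [252.94987219 186.46220328]
[(np.float64(317.0), np.float64(185.0), [309, 171, 17, 29, 338]), (np.float64(322.5), np.float64(254.0), [312, 238, 22, 33, 446])] [(np.float64(151.0), np.float64(222.5), [142, 209, 19, 28, 339]), (np.float64(244.0), np.float64(225.0), [236, 211, 17, 29, 324])] [321.30030484 253.31812797] [152.40492648 222.43352955]
```

View pics/w6.png

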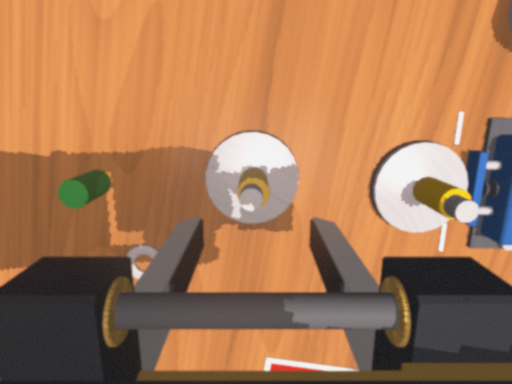

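The sound foot (422,187) stands alone and holds the plate behind the line. The slippery foot (253,178) is under the jaws, so I grasp it lightly.

```bash
python3 -m jog '[{"grip":6,"dx":-0.2,"dy":4,"dz":0.15,"spin":0},{"grip":6,"dx":-0.2,"dy":8,"dz":0.15,"spin":0},{"grip":6,"dx":-0.2,"dy":10.5,"dz":0.15,"spin":0},{"grip":6,"dx":-0.2,"dy":11.4,"dz":0.15,"spin":0},{"grip":4,"dx":-0.2,"dy":11.4,"dz":0.15,"spin":0},{"grip":3.2,"dx":-0.2,"dy":11.4,"dz":0.15,"spin":0},{"grip":3.2,"dx":-0.2,"dy":11.4,"dz":0.15,"spin":0},{"grip":3.2,"dx":-0.2,"dy":11.4,"dz":0.15,"spin":0},{"grip":3.2,"dx":-0.2,"dy":11.4,"dz":0.15,"spin":0},{"grip":2.4,"dx":-0.2,"dy":11.4,"dz":0.15,"spin":0},{"grip":2.4,"dx":-0.2,"dy":11.4,"dz":0.15,"spin":0},{"grip":2.4,"dx":-0.2,"dy":11.4,"dz":0.15,"spin":0}]' 12
python3 - <<'E'
from h import *
go(614.3,-155.1,36.5,.169)
E
```

```text
clock: 21.68
eef_pos: [493.6, 116.0, 36.2]
eef_rot: [-1.571, -0.0, 0.169]
wrist_force: [-0.6, -0.3, 2.3]
finger_gap: 26.4
t 21.68 pos [493.6 116.   36.2] [-1.571 -0.     0.169] F [-0.6 -0.3  2.3] gap 26.4
d cm [  7.33  -0.03 -28.76] spin 0.0
```

```bash
python3 -m jog '[{"grip":2.4,"dx":0.1,"dy":0,"dz":-0.5,"spin":0},{"grip":2.4,"dx":0.35,"dy":0,"dz":-1.4,"spin":0},{"grip":2.4,"dx":0.7,"dy":0,"dz":-2.7,"spin":0},{"grip":2.4,"dx":1.1,"dy":0,"dz":-4.3,"spin":0},{"grip":2.4,"dx":1.55,"dy":0,"dz":-6.1,"spin":0},{"grip":2.4,"dx":2,"dy":0,"dz":-7.9,"spin":0},{"grip":2.4,"dx":2.5,"dy":0,"dz":-9.7,"spin":0},{"grip":2.4,"dx":2.95,"dy":0,"dz":-11.5,"spin":0},{"grip":2.4,"dx":3.4,"dy":0,"dz":-13.3,"spin":0},{"grip":2.4,"dx":3.85,"dy":0,"dz":-15.1,"spin":0},{"grip":2.4,"dx":4.3,"dy":0,"dz":-16.9,"spin":0},{"grip":2.4,"dx":4.75,"dy":0,"dz":-18.7,"spin":0},{"grip":2.4,"dx":5.2,"dy":0,"dz":-20.5,"spin":0},{"grip":2.4,"dx":5.7,"dy":0,"dz":-22.3,"spin":0},{"grip":2.4,"dx":6.1,"dy":0,"dz":-24.1,"spin":0},{"grip":2.4,"dx":6.55,"dy":0,"dz":-25.8,"spin":0},{"grip":2.4,"dx":6.9,"dy":0,"dz":-27.2,"spin":0},{"grip":2.4,"dx":7.15,"dy":0,"dz":-28.2,"spin":0},{"grip":2.4,"dx":7.33,"dy":0,"dz":-28.76,"spin":0},{"grip":2.4,"dx":7.33,"dy":0,"dz":-28.76,"spin":0}]' 12
python3 - <<'E'
from h import *
go(614.3,-155.1,36.5,.169)
E
```

```text
clock: 24.18
eef_pos: [614.6, -156.6, 36.2]
eef_rot: [-1.572, -0.001, 0.169]
wrist_force: [1.1, -1.6, 3.9]
finger_gap: 26.1
t 24.18 pos [ 614.6 -156.6   36.2] [-1.572e+00 -1.000e-03  1.690e-01] F [ 1.1 -1.6  3.9] gap 26.1
d cm [-0.   -0.03  0.16] spin -0.0
```

Now I release it, back off and look.

```bash
python3 -m jog '[{"grip":3,"dx":0,"dy":0,"dz":0,"spin":0},{"grip":4,"dx":0,"dy":0,"dz":0,"spin":0},{"grip":6,"dx":0,"dy":0,"dz":0,"spin":0},{"grip":6,"dx":0,"dy":0,"dz":0,"spin":0},{"grip":6,"dx":0,"dy":-2,"dz":0,"spin":0},{"grip":6,"dx":0,"dy":-6,"dz":0,"spin":0},{"grip":6,"dx":0,"dy":-12,"dz":0,"spin":0},{"grip":6,"dx":-6,"dy":-13,"dz":0,"spin":0},{"grip":6,"dx":-12,"dy":-14,"dz":0,"spin":0},{"grip":6,"dx":-18,"dy":-14,"dz":0,"spin":0},{"grip":6,"dx":-18,"dy":-14,"dz":0,"spin":0}]' 12
python3 - <<'E'
from h import *
print(monitor.read_state()['eef_pos'],monitor.read_state()['wrist_force'])
e=cam('scene','s7.png');d=cam('side','d7.png');Y=((15,120,60),(35,255,255))
def cb(c):
    m=cv2.inRange(cv2.cvtColor(c['color'],cv2.COLOR_RGB2HSV),*Y);n,l,s,ce=cv2.connectedComponentsWithStats(m);return [(s[i][0]+(s[i][2]-1)/2,s[i][1]+(s[i][3]-1)/2,s[i].tolist()) for i in range(1,n) if 150<s[i][4]<900]
print(cb(e));print(cb(d));print(proj(e,[614.3,-155,44]),proj(d,[614.3,-155,44]))
A=cv2.imread('pics/s7.png')[120:370,60:420];B=cv2.imread('pics/d7.png')[110:290,60:320]
cv2.imwrite('pics/c7.png',np.hstack([cv2.resize(A,(400,278)),cv2.resize(B,(400,278))]))
E
```

```text
clock: 25.55
eef_pos: [434.4, -185.8, 177.8]
eef_rot: [-1.572, -0.001, 0.167]
wrist_force: [0.2, 0.9, 1.0]
finger_gap: 60.1
[ 434.38490157 -185.76370962  177.83651124] [0.16037411 0.85990876 0.95345725]
[(np.float64(141.0), np.float64(207.5), [132, 193, 19, 30, 375]), (np.float64(322.5), np.float64(254.0), [312, 238, 22, 33, 450]), (np.float64(230.0), np.float64(308.0), [216, 290, 29, 37, 841])]
[(np.float64(213.5), np.float64(144.5), [207, 134, 14, 22, 204]), (np.float64(130.0), np.float64(194.5), [119, 183, 23, 24, 424]), (np.float64(151.0), np.float64(222.5), [142, 209, 19, 28, 336]), (np.float64(13.0), np.float64(230.0), [0, 219, 27, 23, 362])]
[142.15690211 207.7472999 ] [214.38441973 144.38371196]
```

View pics/c7.png

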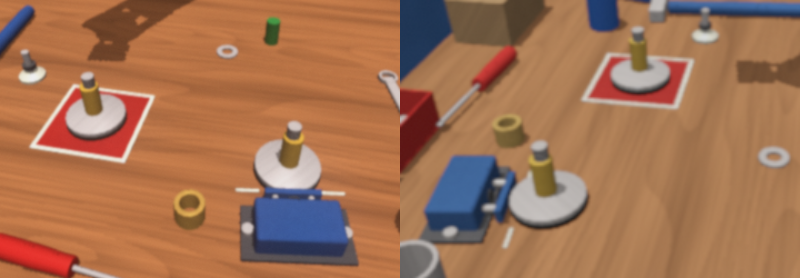

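```bash
python3 -c "
from cell import ticket;print(ticket.sign_off())"
```

```text
the job is handed in; nothing more can be done
None
```

The job is done and handed in at about 25.6 s of the 64 s allowed, with no verdict reported. The sound foot is holding the plate behind the white line, and the slippery foot is inside the red square.

- **Which is which:** I gripped each foot by the collar and dragged it. The foot first seen at about (455, -127) took about 7 to 11 N. That figure includes added drag, because the gripper was pressing on it with 4 to 10 N. The other foot took about 1.5 N almost unpressed. That is slightly above the stated 0.5 to 1 N, but the difference is within the force noise and the gap between the feet is clear.
- **Sound foot:** I slid it to the middle of the plate and pushed the plate back. By the tool position and the measured line, the plate face is roughly 8 to 11 mm past the line. The foot's image position did not change between the check right after release and the last one about 5 s later.
- **Slippery foot:** I slid it into the red square. In both fixed cameras its collar is within about 2 mm of the square's centre.
- **Last checks:** Both feet are upright, the green look-alike was not touched, and the arm is clear of everything. My two estimates of where the plate sits at rest differed by about 3 mm, which is inside the margin. No check failed.

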